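# Prop the garlic bin open on its stay

### The arm

A 7-joint arm with a two-finger parallel gripper is mounted at the origin on a cart in front of the work surface, level with it; the furniture and walls round the work are solid. World frame = base frame: x ahead of the robot, y to its left, z up, the work surface at z = 0. Lengths are in m, angles in rad, forces in N, time in s.
With the tool pointing down it reaches from about 0.425 to 0.95 m from the base axis. Payload 16.7 kg.
Tool frame: the origin (TCP) lies at the very end of the fingers, on their centre line; the grasp point (between the pads) lies 19 mm behind it; z points along the fingers, y is the line along which they close (so a half turn about z gives the same grasp; the last joint's range is limited). The gripper opens to 94 mm and grips with 3 to 60 N. Pads are 16 mm wide; open, the fingers measure 119 mm over their backs; the gripper's body (75 mm by 177 mm) begins 78 mm behind the grasp point.
Start: joints at [1.014, 0.426, 0.074, 1.606, -0.034, 1.111, -0.067], TCP at [0.268, -0.62, 0.205] pointing down, gripper open.
Joint ranges: [-2.85, 2.85], [-0.5, 2.14], [-1.23, 1.37], [0.21, 2.46], [-1.02, 4.16], [0.16, 2.05], [-2.73, 2.73]. Speed limits (rad/s): [1.89, 1.89, 2.39, 2.39, 3.01, 3.01, 3.01].

### API

Orientations are given as a 3x3 rotation matrix whose columns are the frame's x, y, z axes.
In Python, from station import manip gives the robot as it stands.
- The arm moves only by the shell command python3 shift.py 'ROWS'. ROWS is a JSON list of rows, 1 to 12 of them, each written [[rx, ry, rz], [dx, dy, dz], opening]: a rotation vector rx, ry, rz in rad, then dx, dy, dz in shares of the most that a row can go, 1 being 62.5 mm, then the finger opening in m; each row shifts and turns the commanded pose from where the row before left it, along the tool's axes as they then stand; what a row does not reach is not made up. A row lasts 1/8 s, in which the tool goes at most 0.0625 m and 0.188 rad, less where a joint would pass 70% of its speed; a pose out of reach is approached as far as the arm can. The fingers move at their own pace and stop on an object; the grip force is fixed at half the most. Time passes only in rows, so rows that do not move let the fingers close. It prints the time, the measured TCP pose, the force, the opening and the grip force at its end. Input that does not fit is refused with a message, and nothing moves.
- manip.get_state(): the state, without advancing time (a new reading comes with each control period).
- manip.grab_frame(name): name is "scene" or "top" or "wrist"; returns the picture (400x640x3 uint8, blue, green, red); there is no depth.
- manip.calibration(name): a dict with "fx", "fy", "cx", "cy" (pixels), "extrinsics" (4x4, takes a point from camera to world coordinates); the wrist camera has in their place "T_tool_cam" (4x4, takes a point from camera to tool coordinates, whose origin is the TCP and whose axes are the flange's). Camera axes: x right, y down, z forward; pixel columns grow to the right and rows downward; lengths in m; the calibration is good to about 2 mm. A picture is of the moment at which its call begins: read the wrist's pose just before it. calibration takes no time and is no camera call.
- manip.close_job(): hands the job in; it is judged then, once.
The state is a dict: "clock": time; "joint_positions": joint angles; "dq": joint speeds; "joint_efforts": joint torques, N m; "ee_pos": TCP position; "eef_rot": TCP orientation; "force": force on the tool from outside, world axes, zero at the start; "ft_torque": the same for the moment, N m; "opening": finger opening in m; "grasp_force": force on a finger pad.
Only numpy, scipy, OpenCV 4.12 (cv2) and the standard library are available. Lean on these libraries where they do the work, as an engineer would, in place of code of your own. Each camera call takes 0.05 s, during which the arm holds its last target. There are 200 camera calls.

### The job

Open the kitchen bin with the green lid and leave it propped, so that somebody can reach in for garlic with one hand free. Lift the lid by its steel bar handle until the sprung stay on the bin's side flicks up beneath the lid's pin, then let the lid down gently until it rests on the stay, and let go. Leave the bin with the orange lid shut.

Things in the scene. Friction and masses are not known exactly. Their poses are not given: they have to be found in the camera images.
- green_bin: Cream bin, 125 deep (x) x 160 wide (y) x 110 high, fixed on the worktop, with a green lid 8 thick. Origin: centre of its underside; x points from the front (handle side, towards the robot) to the back (hinge side), z up. The lid's hinge axis runs along y at x = +62.5, z = 114.5. Its stay is a steel bar on the right side (y = -89), pivoted near the front, forked at the tip.
- green_lid_handle (a point): Middle of the green lid's handle: a round steel bar 12 thick along the bin's y, 167 from the hinge axis, in the lid's plane, standing out in front of the lid's front edge with a gap of 34 between bar and edge; free for 60 along y between its end stubs. Lid shut: at x = -104.5, y = 0, z = 114.5 in the bin's frame.
- green_lid (a joint): Opening angle of the green lid, rad: 0 shut, grows as the handle rises in an arc about the hinge, stop at 1.26. Lid 0.2 to 0.3 kg; it falls shut if let go before the stay is up. The stay flicks up once the lid is past about 0.87 (raise it to about 1.0 to be sure); lowered again, the lid rests on the stay at about 0.80.
- green_stay (a joint): Angle of the green bin's stay, rad: near 0 folded down along the bin's side, rising a little with the lid (below 0.50 until it flicks free), about 0.57 when up under the lid's pin. Its own spring moves it: it need not be touched.
- orange_lid (a joint): Opening angle of the lid of the other bin, of the same build but with an orange lid, rad: 0 shut. To stay shut.

How it is judged:
By the outcome, as a careful person would: the job done as asked, in the order asked, and still so for the second after the job is handed in, with the robot touching nothing.
It also fails if it takes over 30 s, if anything falls off the work surface, if the arm or the gripper's body presses on something with over 40 N, if the wrist force passes 120 N, or if a joint passes its speed limit or range.

## Working session

There is one attempt and no reset: what is moved stays moved. The work goes in short steps, Python scripts to look and compute and a shell command to move; the robot and the scene stay as the last step left them, time stands still between calls to the robot, and variables do not carry over. Pictures are saved under pics/ and viewed, at most 10 in all, crops included, and the job is handed in when it is done.

```bash
ls; mkdir -p pics; python3 - <<'E'
from station import manip
import cv2,numpy as np
np.set_printoptions(precision=4,suppress=True)
for n in("scene","top"):
    cv2.imwrite(f"pics/{n}0.png",manip.grab_frame(n)); print(n,manip.calibration(n))
print(manip.calibration("wrist"))
s=manip.get_state();print(s)
E
```

```text
pics
shift.py
station.py
scene {'fx': 412.2393718695199, 'fy': 412.2393718695199, 'cx': 320.5361155968256, 'cy': 200.14799436113637, 'extrinsics': array([[-0.696 , -0.5518,  0.4594,  0.1012],
       [-0.718 ,  0.5309, -0.4501,  0.3414],
       [ 0.0045, -0.6431, -0.7658,  0.8076],
       [ 0.    ,  0.    ,  0.    ,  1.    ]])}
top {'fx': 362.70354399376924, 'fy': 362.70354399376924, 'cx': 323.6405153301987, 'cy': 197.129686946548, 'extrinsics': array([[-0.0234, -0.9948,  0.0988,  0.4037],
       [-0.9994,  0.0207, -0.0277, -0.0477],
       [ 0.0255, -0.0994, -0.9947,  1.0163],
       [ 0.    ,  0.    ,  0.    ,  1.    ]])}
{'fx': 290.6233639512102, 'fy': 290.6233639512102, 'cx': 321.4447708604464, 'cy': 199.27293499181502, 'T_tool_cam': array([[-0.0004, -0.9589, -0.2838,  0.0829],
       [ 1.    , -0.0004, -0.0001,  0.0005],
       [ 0.    , -0.2838,  0.9589, -0.1794],
       [ 0.    ,  0.    ,  0.    ,  1.    ]])}
{'clock': 0.1, 'joint_positions': array([ 1.0135,  0.4267,  0.0738,  1.6065, -0.0341,  1.1108, -0.0671]), 'dq': array([-0.0002,  0.0004, -0.0008, -0.0006, -0.0009,  0.0001, -0.0016]), 'joint_efforts': array([  0.0075, -93.7466,   3.6764, -45.5043,  -0.0487,   0.0167,
        -0.0001]), 'ee_pos': array([ 0.2675, -0.6193,  0.2048]), 'eef_rot': array([[ 0.918 ,  0.3966, -0.0005],
       [ 0.3966, -0.918 ,  0.001 ],
       [-0.0001, -0.0012, -1.    ]]), 'force': array([-0.7462, -0.2535,  0.3485]), 'ft_torque': array([-0.0274,  0.0099, -0.0028]), 'grasp_force': 0.0, 'opening': 0.09398404563716557}
```

View pics/scene0.png

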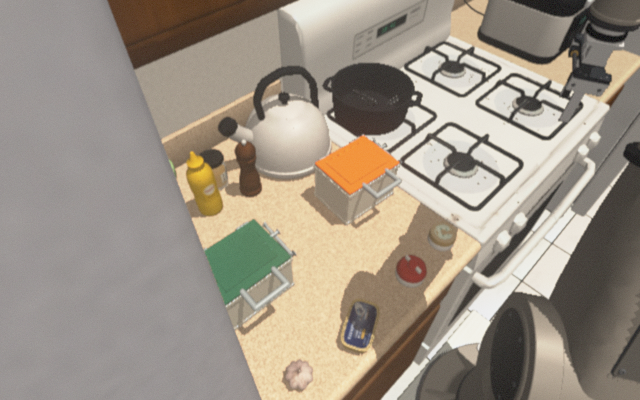

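View pics/top0.png

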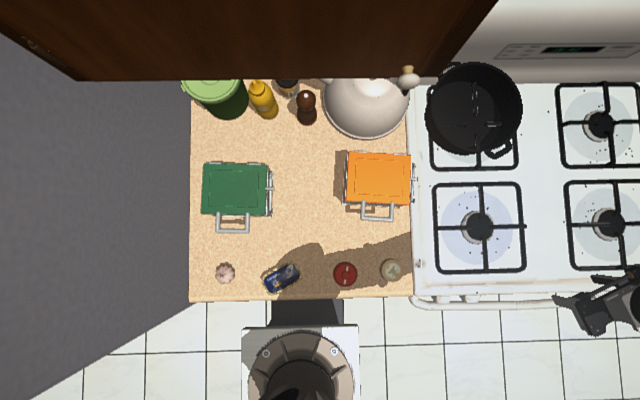

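The scene view shows the green bin at lower left (lid about 245,260, bar from 246,304 to 288,281) and the orange bin at (357,165). In the top view the green lid is at (236,190) with its bar at about (233,230), and the orange lid is at (379,178). I'll enlarge the green bin in both views.

```bash
python3 - <<'E'
import cv2,numpy as np
a=cv2.imread("pics/scene0.png")[215:335,200:300];b=cv2.imread("pics/top0.png")[150:240,195:281]
a=cv2.resize(a,None,fx=4,fy=4,interpolation=2);b=cv2.resize(b,None,fx=4,fy=4,interpolation=2)
c=np.zeros((480,800,3),np.uint8);c[:,:400]=a;c[:360,410:410+344]=b
cv2.imwrite("pics/crop.png",c)
E
```

```text
(no output)
```

View pics/crop.png

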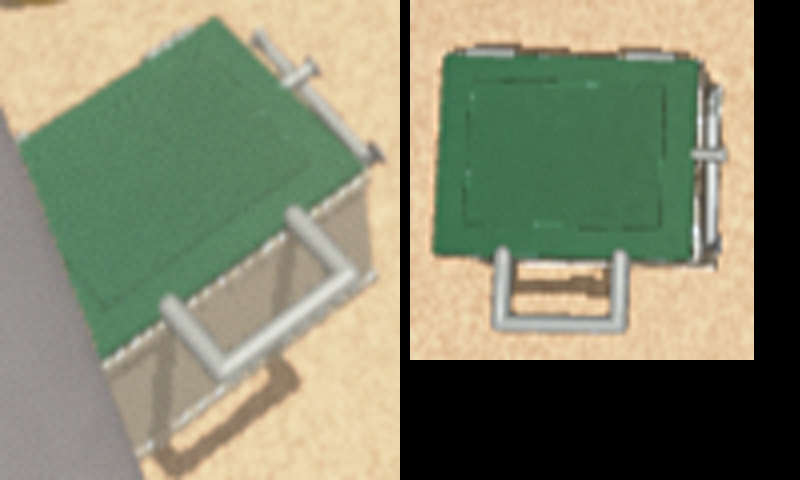

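Crop: the bar's ends are at scene (255.5,306.5) and (287,283.8), and at top (217.5,230.8) and (248,231). The lid corners are visible, and the stay is on the right side. Next I'll triangulate.

```bash
cat > h.py <<'E'
import numpy as np,cv2
from station import manip
np.set_printoptions(precision=4,suppress=True)
def ray(c,p,T=None):
    k=manip.calibration(c); T=k["extrinsics"] if T is None else T
    d=T[:3,:3]@np.array([(p[0]-k["cx"])/k["fx"],(p[1]-k["cy"])/k["fy"],1]);return T[:3,3],d/np.linalg.norm(d)
def tri(*rs):
    A=sum(np.eye(3)-np.outer(d,d) for o,d in rs);b=sum((np.eye(3)-np.outer(d,d))@o for o,d in rs)
    x=np.linalg.solve(A,b);return x,[round(float(np.linalg.norm(np.cross(x-o,d))),4) for o,d in rs]
S=lambda x,y:ray("scene",(200+x/4,215+y/4))
P=lambda x,y:ray("top",(195+(x-410)/4,150+y/4))
E
python3 - <<'E'
from h import *
L=tri(S(222,366),P(500,323));R=tri(S(348,275),P(622,324))
print("bar",L,R,(L[0]+R[0])/2)
for n,s,t in(("FR",(365,172),(692,260)),("BR",(215,17),(702,60)),("FL",(105,362),(434,252))):print(n,tri(S(*s),P(*t)))
for n,t in(("FL",(434,252)),("FR",(692,260)),("BL",(445,55)),("BR",(702,60))):
    o,d=P(*t);print(n,o+d*(0.1185-o[2])/d[2])
s=manip.get_state();print(s["clock"])
E
```

```text
bar (array([0.4171, 0.1915, 0.1141]), [0.0019, 0.0019]) (array([0.415 , 0.1182, 0.1074]), [0.0022, 0.0022]) [0.4161 0.1549 0.1108]
FR (array([0.4535, 0.0744, 0.1058]), [0.0016, 0.0016])
BR (array([0.5806, 0.0677, 0.1063]), [0.0023, 0.0023])
FL (array([0.4592, 0.2302, 0.1121]), [0.0016, 0.0016])
FL [0.46   0.2294 0.1185]
FR [0.4516 0.0717 0.1185]
BL [0.5826 0.2239 0.1185]
BR [0.5765 0.0645 0.1185]
0.1
```

The manual's scale: shifts go in shares of 62.5 mm. Converting my numbers, 0.06 m is 0.96, 0.05 m is 0.8.

```bash
python3 shift.py '[[[0, 0, -0.186], [0, 0, -0.48], 0.094], [[0, 0, -0.186], [0, 0, -0.48], 0.094], [[0, 0, -0.186], [0, 0, -0.48], 0.094], [[0, 0, -0.186], [0, 0, -0.48], 0.094], [[0, 0, -0.186], [0, 0, 0], 0.094], [[0, 0, -0.186], [0, 0, 0], 0.094], [[0, 0, 0], [0.48, 0.8, 0], 0.05], [[0, 0, 0], [0.48, 0.8, 0], 0.05], [[0, 0, 0], [0.8, 0.64, 0], 0.05], [[0, 0, 0], [0.96, 0, 0], 0.05]]'
```

```text
clock: 1.35
ee_pos: [0.4172, -0.4551, 0.3241]
eef_rot: [[0.044, 0.999, -0.0], [0.999, -0.044, 0.002], [0.002, -0.0, -1.0]]
force: [0.4, -0.1, -0.4]
opening: 0.0576
grasp_force: 0.0
```

```bash
python3 shift.py '[[[0, 0, 0], [0.928, 0.16, 0], 0.05], [[0, 0, 0], [0.928, 0.16, 0], 0.05], [[0, 0, 0], [0.928, 0, 0], 0.05], [[0, 0, 0], [0.928, 0, 0], 0.05], [[0, 0, 0], [0.928, 0, 0], 0.05], [[0, 0, 0], [0.928, 0, 0], 0.05], [[0, 0, 0], [0.928, 0, 0], 0.05], [[0, 0, 0], [0.928, 0, 0], 0.05], [[0, 0, 0], [0.48, 0, 0], 0.05], [[0, 0, 0], [0, 0, 0], 0.05], [[0, 0, 0], [0, 0, 0], 0.05]]' && python3 - <<'E'
from h import *
s=manip.get_state();print(s["clock"],s["joint_positions"],s["ee_pos"]);np.savez("w1.npz",p=s["ee_pos"],R=s["eef_rot"])
cv2.imwrite("pics/w1.png",manip.grab_frame("wrist"))
E
```

```text
clock: 2.72
ee_pos: [0.4576, 0.0342, 0.3253]
eef_rot: [[0.048, 0.999, -0.0], [0.999, -0.048, -0.0], [-0.0, -0.0, -1.0]]
force: [-0.2, -0.3, 0.1]
opening: 0.0499
grasp_force: 0.0
2.725 [ 0.4208  0.0018 -0.6253  1.8733  0.0011  1.2673 -0.2523] [0.4576 0.0342 0.3253]
```

View pics/w1.png

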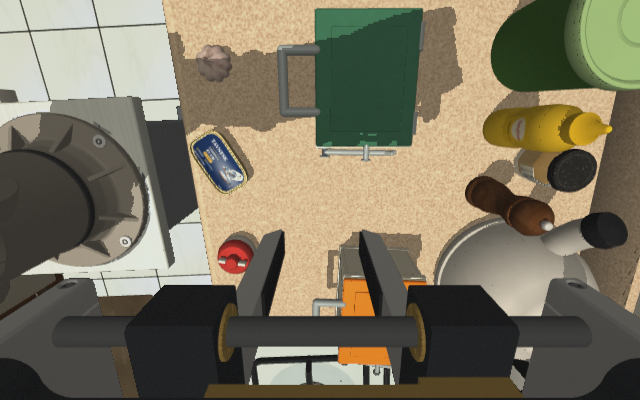

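Wrist view: the green lid is at (368,78), and its bar runs from (283,47) to (284,113). I'll cross-check these with the other views.

```bash
cat >> h.py <<'E'
def W(p,f):
    z=np.load(f);T=np.eye(4);T[:3,:3]=z["R"];T[:3,3]=z["p"];return ray("wrist",p,T@manip.calibration("wrist")["T_tool_cam"])
E
python3 - <<'E'
from h import *
for w,s,t in(((283,48),(222,366),(500,323)),((284,113),(348,275),(622,324))):
    a=W(w,"w1.npz");print(tri(a,P(*t)),tri(a,S(*s)),tri(a,P(*t),S(*s)))
    o,d=a;print("at z",o+d*(0.1145-o[2])/d[2])
E
```

```text
(array([0.4155, 0.2001, 0.0809]), [0.0014, 0.0014]) (array([0.4183, 0.1937, 0.116 ]), [0.0008, 0.0008]) (array([0.4176, 0.1926, 0.1143]), [0.0023, 0.0031, 0.001])
at z [0.4186 0.1947 0.1145]
(array([0.4126, 0.1186, 0.1007]), [0.0011, 0.0011]) (array([0.4138, 0.1202, 0.1129]), [0.0012, 0.0012]) (array([0.414 , 0.1187, 0.1095]), [0.0013, 0.0024, 0.0024])
at z [0.4134 0.1192 0.1145]
```

Converted, 0.05 m is 0.8, 0.04 m is 0.64.

```bash
python3 shift.py '[[[0, 0, 0], [0.64, -0.256, 0], 0.04], [[0, 0, 0], [0.64, -0.256, 0.48], 0.04], [[0, 0, 0], [0.64, -0.248, 0.64], 0.04], [[0, 0, 0], [0, 0, 0.8], 0.04], [[0, 0, 0], [0, 0, 0.8], 0.04], [[0, 0, 0], [0, 0, 0], 0.04], [[0, 0, 0], [0, 0, 0], 0.04], [[0, 0, 0], [0, 0, 0], 0.04]]' && python3 - <<'E'
from h import *
s=manip.get_state();print(s["clock"],s["joint_positions"],s["ee_pos"]);np.savez("w2.npz",p=s["ee_pos"],R=s["eef_rot"])
cv2.imwrite("pics/w2.png",manip.grab_frame("wrist"))
E
```

```text
clock: 3.78
ee_pos: [0.4171, 0.1572, 0.1574]
eef_rot: [[0.048, 0.999, 0.003], [0.999, -0.048, 0.0], [0.001, 0.003, -1.0]]
force: [-0.1, -0.5, 0.3]
opening: 0.04
grasp_force: 0.0
3.775 [ 0.2226  0.1738 -0.7853  2.1142  0.1573  0.9073 -0.7002] [0.4171 0.1572 0.1574]
```

View pics/w2.png

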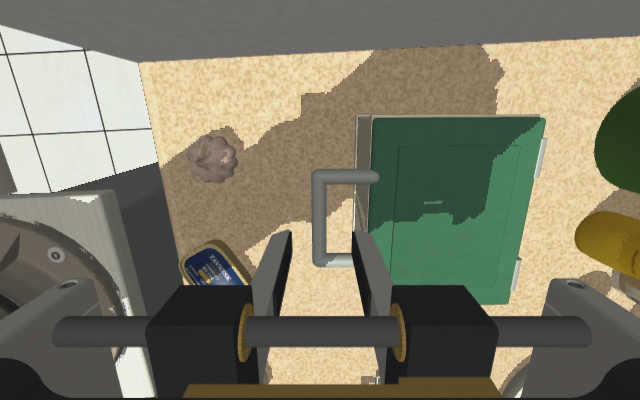

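Wrist view 2: the bar is at column 319, rows 177 to 261, centred between the fingers, and the inner finger lines up with the gap.

```bash
python3 - <<'E'
from h import *
for a,b in(((283,48),(318.5,177)),((284,113),(319.5,261))):
    r=tri(W(a,"w1.npz"),W(b,"w2.npz"));o,d=W(b,"w2.npz");print(r,o+d*(0.1145-o[2])/d[2])
E
```

```text
(array([0.4179, 0.1934, 0.1194]), [0.0012, 0.0012]) [0.4167 0.1921 0.1145]
(array([0.4136, 0.1193, 0.1145]), [0.0002, 0.0002]) [0.4138 0.1193 0.1145]
```

```bash
python3 shift.py '[[[0, 0, 0], [0, -0.024, 0.48], 0.04], [[0, 0, 0], [0, 0, 0.32], 0.04], [[0, 0, 0], [0, 0, 0.16], 0.04], [[0, 0, 0], [0, 0, 0], 0.04], [[0, 0, 0], [0, 0, 0], 0.02], [[0, 0, 0], [0, 0, 0], 0.0], [[0, 0, 0], [0, 0, 0], 0.0], [[0, 0, 0], [0, 0, 0], 0.0]]'
```

```text
clock: 4.82
ee_pos: [0.415, 0.1572, 0.0958]
eef_rot: [[0.047, 0.999, 0.001], [0.999, -0.047, 0.0], [0.0, 0.001, -1.0]]
force: [3.3, -0.4, 1.2]
opening: 0.011
grasp_force: 30.0
```

```bash
python3 shift.py '[[[0, 0, 0], [0, 0.0096, -0.2224], 0], [[0, 0, 0], [0, 0.0272, -0.2208], 0], [[0, 0, 0], [0, 0.0464, -0.2176], 0], [[0, 0, 0], [0, 0.064, -0.2128], 0], [[0, 0, 0], [0, 0.0816, -0.2064], 0], [[0, 0, 0], [0, 0.0992, -0.2], 0]]'
```

```text
clock: 5.58
ee_pos: [0.4357, 0.156, 0.176]
eef_rot: [[0.047, 0.999, 0.001], [0.999, -0.047, 0.0], [0.0, 0.001, -1.0]]
force: [9.1, -0.3, -8.4]
opening: 0.0111
grasp_force: 30.0
```

```bash
python3 shift.py '[[[0, 0, 0], [0, 0.1312, -0.1824], 0], [[0, 0, 0], [0, 0.1376, -0.176], 0], [[0, 0, 0], [0, 0.1456, -0.1696], 0], [[0, 0, 0], [0, 0.1584, -0.1568], 0], [[0, 0, 0], [0, 0.1712, -0.1424], 0], [[0, 0, 0], [0, 0.1824, -0.128], 0], [[0, 0, 0], [0, 0, 0], 0], [[0, 0, 0], [0, 0, 0], 0]]' && python3 - <<'E'
from h import *
s=manip.get_state();print(s["joint_positions"])
a=manip.grab_frame("scene")[150:335,180:300];b=manip.grab_frame("top")[140:245,195:285];w=manip.grab_frame("wrist")
c=np.zeros((555,750,3),np.uint8);c[:,:360]=cv2.resize(a,None,fx=3,fy=3);c[:315,370:640]=cv2.resize(b,None,fx=3,fy=3);c[320:552,370:740]=cv2.resize(w,(370,232))
cv2.imwrite("pics/c2.png",c)
E
```

```text
clock: 6.58
ee_pos: [0.4915, 0.1536, 0.2359]
eef_rot: [[0.047, 0.999, -0.002], [0.999, -0.047, -0.001], [-0.001, -0.002, -1.0]]
force: [-13.6, -4.1, 19.7]
opening: 0.011
grasp_force: 30.0
[ 0.2483  0.209  -0.7635  1.8858  0.1605  1.1112 -0.6228]
```

View pics/c2.png

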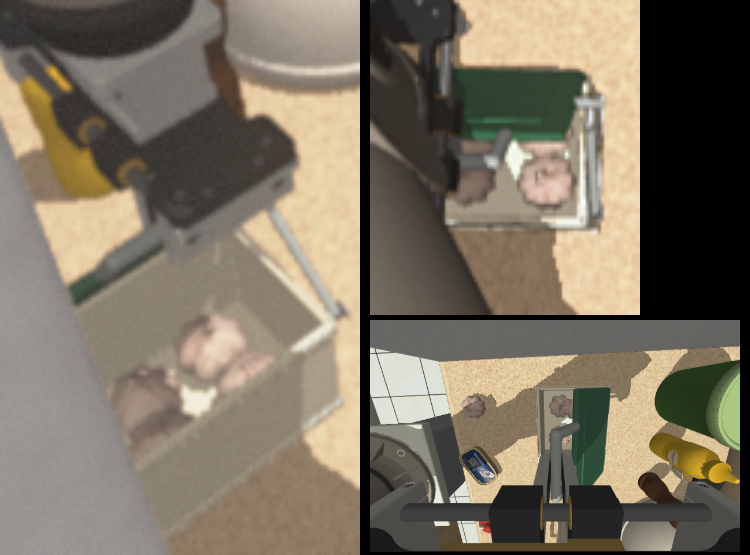

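The lid is up to about 1.0 rad, the garlic inside is visible, and the stay at crop (270,210)-(340,310) looks raised. I'll relieve the radial load, then lower gently.

```bash
python3 shift.py '[[[0, 0, 0], [0, -0.0176, -0.0272], 0], [[0, 0, 0], [0, -0.04, 0.0288], 0], [[0, 0, 0], [0, -0.04, 0.0288], 0], [[0, 0, 0], [0, -0.04, 0.0288], 0], [[0, 0, 0], [0, -0.04, 0.0304], 0], [[0, 0, 0], [0, -0.04, 0.0304], 0], [[0, 0, 0], [0, -0.04, 0.0304], 0], [[0, 0, 0], [0, 0, 0], 0], [[0, 0, 0], [0, 0, 0], 0]]'; python3 - <<'E'
from h import *
s=manip.get_state();p=s["ee_pos"]+[0,0,.019];print(np.arctan2(p[2]-.1148,.582-p[0]),np.hypot(p[2]-.1148,.582-p[0]))
E
```

```text
clock: 7.85
ee_pos: [0.4767, 0.1542, 0.2258]
eef_rot: [[0.047, 0.999, 0.0], [0.999, -0.047, 0.0], [0.0, 0.0, -1.0]]
force: [3.4, 0.7, -5.2]
opening: 0.011
grasp_force: 30.0
0.8898956813660102 0.16733360096178024
```

Converted, -0.0017 m is -0.0272, 0.0015 m is 0.024.

```bash
python3 shift.py '[[[0, 0, 0], [0, -0.0272, 0.024], 0], [[0, 0, 0], [0, -0.0272, 0.024], 0], [[0, 0, 0], [0, -0.0272, 0.024], 0], [[0, 0, 0], [0, -0.0256, 0.024], 0], [[0, 0, 0], [0, -0.0256, 0.024], 0], [[0, 0, 0], [0, 0, 0], 0], [[0, 0, 0], [0, 0, 0], 0]]'; python3 - <<'E'
from h import *
s=manip.get_state();p=s["ee_pos"]+[0,0,.019];print(np.arctan2(p[2]-.1148,.582-p[0]),np.hypot(p[2]-.1148,.582-p[0]))
E
```

```text
clock: 8.72
ee_pos: [0.4682, 0.1547, 0.2183]
eef_rot: [[0.047, 0.999, -0.0], [0.999, -0.047, 0.0], [0.0, -0.0, -1.0]]
force: [-1.8, 0.6, 2.0]
opening: 0.0113
grasp_force: 30.0
0.8222520402983104 0.1672048071185447
```

```bash
for i in 1 2 3; do python3 shift.py '[[[0, 0, 0], [0, -0.0112, 0.0112], 0], [[0, 0, 0], [0, -0.0112, 0.0112], 0], [[0, 0, 0], [0, 0, 0], 0]]' | grep -E 'ee_pos|force:'; done; python3 - <<'E'
from h import *
s=manip.get_state();p=s["ee_pos"]+[0,0,.019];print(s["clock"],np.arctan2(p[2]-.1148,.582-p[0]),np.hypot(p[2]-.1148,.582-p[0]))
E
```

```text
ee_pos: [0.4668, 0.1547, 0.2169]
force: [-3.8, 0.2, 4.9]
grasp_force: 30.0
ee_pos: [0.4654, 0.1548, 0.2155]
force: [-3.9, 0.0, 4.2]
grasp_force: 30.0
ee_pos: [0.4642, 0.1548, 0.2142]
force: [-4.4, -0.5, 6.1]
grasp_force: 30.0
9.85 0.7879822764346001 0.1670015423622188
```

```bash
python3 - <<'E'
from h import *
a=manip.grab_frame("scene")[150:335,180:300];b=manip.grab_frame("top")[140:245,195:285];w=manip.grab_frame("wrist")[90:330,240:440]
c=np.zeros((590,790,3),np.uint8);c[:555,:360]=cv2.resize(a,None,fx=3,fy=3);c[:315,370:640]=cv2.resize(b,None,fx=3,fy=3);c[320:590,370:595]=cv2.resize(w,(225,270))
cv2.imwrite("pics/c3.png",c)
E
```

```text
(no output)
```

View pics/c3.png

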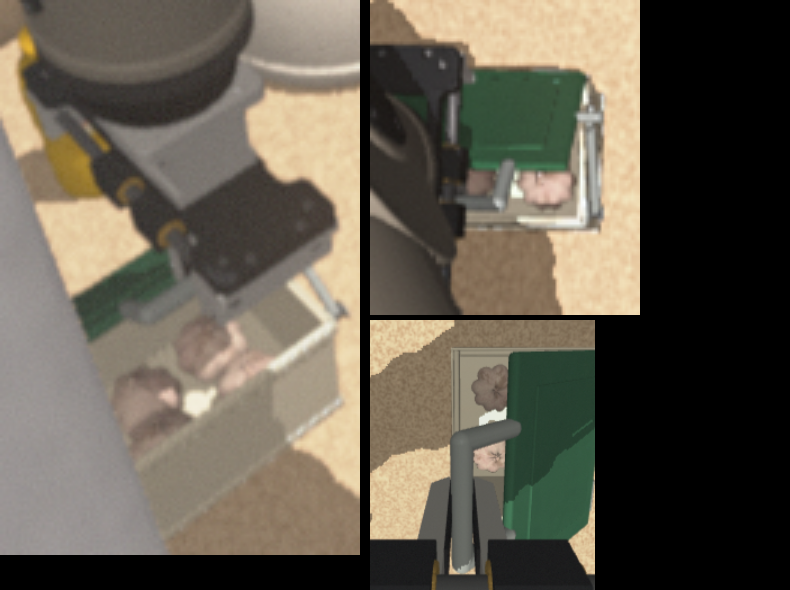

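The lid is about 0.79 rad open; its pin is at crop (588,117), with the stay tip just behind it. I'll probe a bit lower to feel for support.

```bash
for i in 1 2; do python3 shift.py '[[[0, 0, 0], [0, -0.0112, 0.0112], 0], [[0, 0, 0], [0, -0.0112, 0.0112], 0], [[0, 0, 0], [0, 0, 0], 0]]' | grep -E 'ee_pos|force:'; done; python3 - <<'E'
from h import *
s=manip.get_state();p=s["ee_pos"]+[0,0,.019];print(s["clock"],np.arctan2(p[2]-.1148,.582-p[0]),np.hypot(p[2]-.1148,.582-p[0]))
E
```

```text
ee_pos: [0.4632, 0.1549, 0.213]
force: [-3.4, 0.2, 7.3]
grasp_force: 30.0
ee_pos: [0.4622, 0.1549, 0.212]
force: [-2.3, -1.2, 12.0]
grasp_force: 30.0
10.75 0.7700058031048498 0.16688434456530046
```

The force climbs against further lowering, so the lid is on the stay. I'll unload 2 mm, release and lift straight off.

```bash
python3 shift.py '[[[0, 0, 0], [0, 0.024, -0.024], 0], [[0, 0, 0], [0, 0, 0], 0], [[0, 0, 0], [0, 0, 0], 0.02], [[0, 0, 0], [0, 0, 0], 0.028], [[0, 0, 0], [0, 0, 0], 0.028], [[0, 0, 0], [0, 0, 0], 0.028], [[0, 0, 0], [0, 0, 0], 0.028]]' && python3 shift.py '[[[0, 0, 0], [0, 0, -0.16], 0.028], [[0, 0, 0], [0, 0, -0.32], 0.028], [[0, 0, 0], [0, 0, -0.64], 0.028], [[0, 0, 0], [0, 0, -0.64], 0.028], [[0, 0, 0], [-0.96, 0, 0], 0.028], [[0, 0, 0], [-0.96, 0, 0], 0.028], [[0, 0, 0], [-0.96, 0, 0], 0.028], [[0, 0, 0], [-0.64, 0, 0], 0.028], [[0, 0, 0], [0, 0, 0], 0.028], [[0, 0, 0], [0, 0, 0], 0.028]]'; python3 - <<'E'
from h import *
a=manip.grab_frame("scene")[120:335,180:420];b=manip.grab_frame("top")[140:245,195:425]
c=np.zeros((590,800,3),np.uint8);c[:322,:360]=cv2.resize(a,(360,322));c[:315,365:]=cv2.resize(b,None,fx=3,fy=3)[:, :435];w=manip.grab_frame("wrist")[0:260];c[325:585,0:640]=w
cv2.imwrite("pics/c4.png",c)
E
```

```text
clock: 11.62
ee_pos: [0.4629, 0.1548, 0.2128]
eef_rot: [[0.047, 0.999, 0.0], [0.999, -0.047, 0.0], [0.0, 0.0, -1.0]]
force: [-0.0, 0.3, -0.6]
opening: 0.0282
grasp_force: 0.0
clock: 12.88
ee_pos: [0.4526, -0.0641, 0.3233]
eef_rot: [[0.047, 0.999, 0.001], [0.999, -0.047, 0.0], [0.0, 0.001, -1.0]]
force: [-0.7, -0.2, -0.2]
opening: 0.0279
grasp_force: 0.0
```

View pics/c4.png

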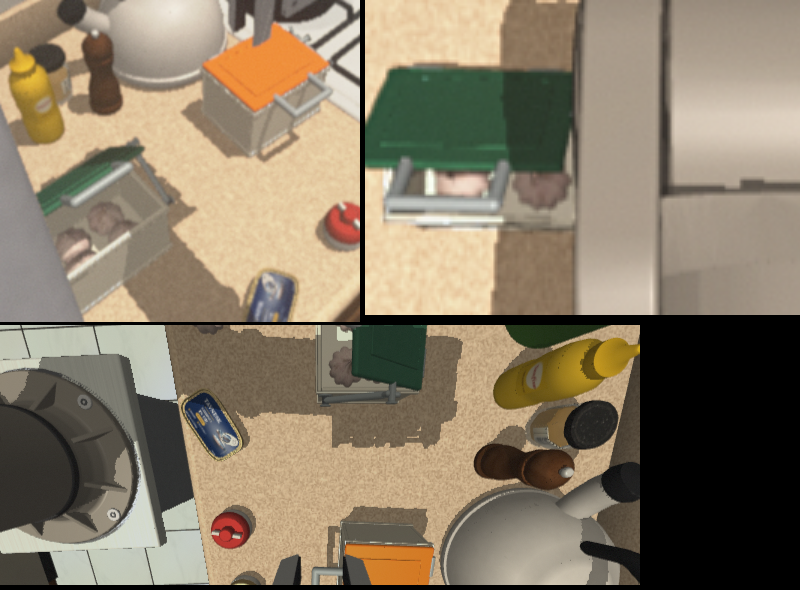

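The green lid stands open on the raised stay (scene crop 150,165), the orange lid is shut, and the robot is clear of everything. I'm handing in.

```bash
python3 -c "
from station import manip
print(manip.close_job())"
```

```text
the job is handed in; nothing more can be done
None
```

The green bin's lid is propped open on its stay and released, the orange bin was left shut, and I handed the job in with the robot clear at about 13 s of the 30 s allowed.

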